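# Fit and lock the tea strainer, then swing it over the green glass

## Robot

A 6-joint arm with a two-finger parallel gripper is mounted at the origin on the work surface. World frame = base frame: x ahead of the robot, y to its left, z up, the work surface at z = 0. Lengths are in mm, angles in rad, forces in N, time in s.
With the tool pointing down it reaches from about 350 to 725 mm from the base axis. Payload 6 kg.
Tool frame: the origin (TCP) lies on the centre line of the jaws, within the pads' length; the fingertips stand 11 mm ahead of it and the grasp point (between the pads) lies 8 mm behind it; z points along the fingers, y is the direction in which the jaws open and shut (so a half turn about z gives the same grasp; the last joint's range is limited). The gripper opens to 85 mm and grips with 20 to 120 N. Pads are 22 mm wide; open, the fingers measure 114 mm over their backs; the gripper's body (76 mm by 85 mm) begins 54 mm behind the grasp point. The pads swing forward as they close: fully open they stand 13 mm farther back than shut.
Start: joints at [-0.895, 0.04, 0.085, 0, -1.615, -0.334], TCP at [201.116, -565.263, 202.561] pointing down, gripper open.
Joint ranges: [-2.56, 2.56], [-1.29, 2.01], [-1.08, 1.49], [-3.29, 1.98], [-2.81, -0.18], [-2.99, 2.99]. Speed limits (rad/s): [2.57, 2.57, 3.01, 3.14, 3.14, 3.14].

## Interface

Orientations are given as a unit quaternion [w, x, y, z].
In Python, from workcell import manip gives the robot as it stands.
- The arm moves only by the tool servo_tool, never from a script. Its argument "series" is a list of rows, each an object with "linear": the shift along the tool's x, y, z in mm, a list of three; "angular": the turn, a rotation vector about the tool's x, y, z in rad, a list of three; "jaw": the finger opening in mm, from 0 to 85.4. In form: [{"linear": [dx, dy, dz], "angular": [wx, wy, wz], "jaw": jaw}, ...]. A call has 1 to 12 rows; each row is the pose to reach, as a shift and turn from the pose measured when the call began, along the tool's axes at that moment; what a row does not reach only later rows make up. A row lasts 1/10 s, in which the tool goes at most 50 mm and 8.59 degrees, less where a joint would pass 70% of its speed; a pose out of reach is approached as far as the arm can. A call with a gripper value outside its range is refused whole. The fingers move at their own pace and stop on an object; "grip_force" is the grip in N (left out, the last holds). Time passes only in rows, so rows that repeat a pose let the fingers close. It gives the time, the measured TCP pose, the force and the opening at its end, in the units of the state.
- manip.get_obs(): the state, without advancing time (a new reading comes with each control period).
- manip.grab_frame(name): name is "scene" or "top"; returns a dict with "image" (480x640x3 uint8, red, green, blue), "camera_matrix" (3x3 intrinsics, pixels), "dist" ([k1, k2, p1, p2, k3] as OpenCV has them; the pictures are not rectified), "position" and "rotation" of the camera in the world. Camera axes: x right, y down, z forward; pixel columns grow to the right and rows downward; lengths in mm; the calibration is good to about 2 mm. A picture is of the moment at which its call begins. There is no depth.
- manip.sign_off(): hands the job in, once; it reports no verdict.
The state is a dict: "t": time; "q": joint angles; "joint_velocities": joint speeds; "tau": joint torques, N m; "tool_pos": TCP position; "eef_rot": TCP orientation; "wrist_force": force on the tool from outside, world axes, zero at the start; "torque": the same for the moment, N m; "width": opening from 0.0 (shut) to 1.0 (fully open).
Only numpy, scipy, OpenCV 4.12 (cv2) and the standard library are available. Lean on these libraries where they do the work, as an engineer would, in place of code of your own. Each camera call takes 0.05 s, during which the arm holds its last target. There are 200 camera calls.

## Task

Push the steel tea strainer down into the ring of the clamped swing arm, lugs through the slots, until its bowl sits flat on the ring, and turn it clockwise to the stop to lock it. Then swing the arm round until the strainer is centred over the green tumbler and leave it there, locked and released. Do not shift or knock over the tumblers or anything else on the slab.

Things in the scene. Friction and masses are not known exactly. Their poses are not given: they have to be found in the camera images.
- strainer: Steel tea strainer, upright, 160 g; same after a half turn. Origin: centre of underside, z up. In mm: nose diameter 38 up to z=21.5 (tapers to 32 at z=0); two brass lugs on the nose along x, 58 tip to tip, 10 wide, z=9 to 14; bowl diameter 64, z=21.5 to 60, its flat underside rests on the ring; lid diameter 66 to z=64
- strainer_grip (a point): Middle of the red upright wing grip on the strainer's lid, 79 mm above the strainer's origin. The wing lies along the strainer's x axis, in line with the lugs: 44 long (x), 10 thick (y), from z=64 to 95 mm above the strainer's underside
- ring_mouth (a point): Centre of the bayonet ring's mouth at its flat top, 140 mm above the slab. Ring: outer diameter 92, 21.5 deep, hole 41, open below; lip 6 thick. x points along the arm to the post, z up. Two entry slots along y (across the arm), 16 wide, to 36 from the centre, yellow dots beside them. Once down, the strainer turns only clockwise from above, about 68 degrees to a stop (wing toward the red dots)
- pivot (a point): Point on the axis of the swing arm's stiff vertical hinge (at the post), level with the ring's top; 260 mm from ring_mouth. The post is 18 in diameter, with a black cap up to z=162 mm
- swing_arm (a joint): Angle of the swing arm about its post (rad), positive counter-clockwise from above, range -1.35 to 1.35; at 0 the arm points straight out of the clamp toward the robot's side. Friction-stiff: about 3 N at the ring moves it and it stays where it is left. The bar is 18 wide, 12 high, its top at z=133 mm
- clamp: Blue screw clamp gripping the far edge of the slab, with the post; origin on the post's axis at slab level; x points away from the arm's zero direction. Fixed
- green_tumbler: Green glass tumbler, 92 mm high, mouth outer diameter 80, wall 4, open; stands on a 4 mm cork mat (100 x 155). Origin: centre of its underside
- amber_tumbler: Amber glass tumbler of the same shape, on the other cork mat. Origin: centre of its underside
- masala_dabba: Closed round steel masala dabba, diameter 180, 96 high with its knob. Origin: centre of underside
- salt_pig: White ceramic salt pig, diameter 96, 148 high, round mouth sticking out to 50 on its -x side. Origin: centre of underside
- red_container: Red plastic clip-top container, 106 x 100 x 72 high. Origin: centre of underside
- pickle_jar: Amber glass jar with yellow cap, diameter 72, 110 high. Origin: centre of underside
- oil_bottle: Amber glass oil bottle with green cap, diameter 62, 210 high. Origin: centre of underside
- katori: Small steel bowl, diameter 88, 40 high. Origin: centre of underside
- mortar: Marble mortar with pestle, diameter 92, about 121 high. Origin: centre of underside
Things that resemble listed ones, but are neither listed nor needed, are in the scene too. What is shaped like the strainer but blue or purple is not meant.

How it is judged:
By the outcome, as a careful person would: the job done as asked, in the order asked, and still so for the second after the job is handed in, with the robot touching nothing.
It also fails if it takes over 48 s, if anything falls off the work surface, if the arm or the gripper's body presses on something with over 40 N, if the wrist force passes 120 N, or if a joint passes its speed limit or range.

## Working session

There is one attempt and no reset: what is moved stays moved. The work goes in short steps, Python scripts to look and compute and a tool call to move; the robot and the scene stay as the last step left them, time stands still between calls to the robot, and variables do not carry over. Pictures are saved under pics/ and viewed, about 8 in all and at most 12, crops included, and the job is handed in when it is done.

Besides the shell and the picture viewer there is one more tool, called after "Call:" by a JSON object that holds its "name" and its "arguments", one argument or row to a line. servo_tool: Moves the arm, as the interface text tells. Its arguments: {"type":"object","properties":{"series":{"type":"array"},"grip_force":{"type":"number"}},"required":["series"]}

```bash
mkdir -p pics
cat > h.py <<'E'
import numpy as np,cv2,pickle
from workcell import manip
def grab(n,save=None):
    f=manip.grab_frame(n)
    if save:
        cv2.imwrite('pics/'+save+'.png',f['image'][:,:,::-1]); pickle.dump(f,open('pics/'+save+'.pkl','wb'))
    return f
def load(s): return pickle.load(open('pics/'+s+'.pkl','rb'))
def ray(f,u,v):
    p=cv2.undistortPoints(np.array([[[u,v]]],float),np.array(f['camera_matrix'],float),np.array(f['dist'],float))[0,0]
    R=np.array(f['rotation'],float)
    d=R@np.array([p[0],p[1],1.]); return np.array(f['position'],float),d
def onz(f,u,v,z):
    o,d=ray(f,u,v); return o+d*(z-o[2])/d[2]
def proj(f,P):
    R=np.array(f['rotation'],float);t=-R.T@np.array(f['position'],float)
    return cv2.projectPoints(np.array([P],float),cv2.Rodrigues(R.T)[0],t,np.array(f['camera_matrix'],float),np.array(f['dist'],float))[0][0,0]
E
python3 - <<'E'
from h import *
a=grab('scene','s0');b=grab('top','t0')
for f in(a,b): print(f['position'],np.round(f['rotation'],3).tolist(),f['camera_matrix'])
o=manip.get_obs();print(o)
E
```

```text
[1520.71411863 -687.25618309 1175.11183178] [-0.367, 0.81, 0.413, -0.194] [[563.59241637   0.         310.84649299]
 [  0.         563.59241637 238.98963542]
 [  0.           0.           1.        ]]
[ 292.64587361   -3.83459333 1536.99426811] [0.056, -0.7, 0.711, -0.049] [[620.57219875   0.         316.68968406]
 [  0.         620.57219875 249.26083907]
 [  0.           0.           1.        ]]
{'t': 0.1, 'q': array([-8.95319138e-01,  4.07747189e-02,  8.39136514e-02, -4.15637655e-04,
       -1.61549825e+00, -3.33727956e-01]), 'joint_velocities': array([ 0.00027231, -0.00096315,  0.00275848,  0.00199643, -0.00043247,
       -0.001245  ]), 'tau': array([-5.01721166e-03, -3.69344580e+01,  3.48283088e+01,  6.95175469e+00,
       -4.60841926e-03,  3.34824358e-05]), 'tool_pos': array([ 201.05232881, -564.9514063 ,  201.66593822]), 'eef_rot': array([-1.96078423e-04, -1.70053229e-01,  9.85434547e-01,  7.84468749e-04]), 'wrist_force': array([ 1.18306565,  0.04326419, -0.18993188]), 'torque': array([-0.00385247, -0.01635042, -0.0156074 ]), 'width': 0.9997409956424421}
```

```bash
python3 - <<'E'
s=open('h.py').read()
s=s.replace("R=np.array(f['rotation'],float)","R=RR(f)").replace("def grab(","from scipy.spatial.transform import Rotation\ndef RR(f): return Rotation.from_quat(np.array(f['rotation']),scalar_first=True).as_matrix()\ndef grab(",1)
open('h.py','w').write(s)
E
python3 -c "
from h import *
f=load('t0');print(proj(f,[300,0,0]),RR(f)[:,2])"
```

```text
[322.2395374  339.26919838] [ 0.14818548  0.00910274 -0.98891769]
```

View pics/t0.png

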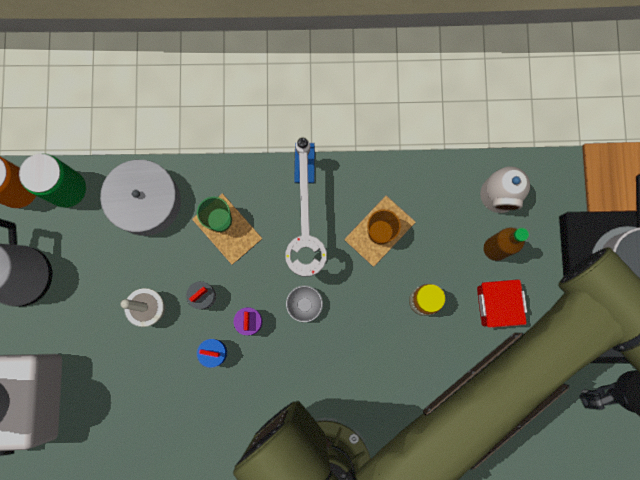

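View pics/s0.png

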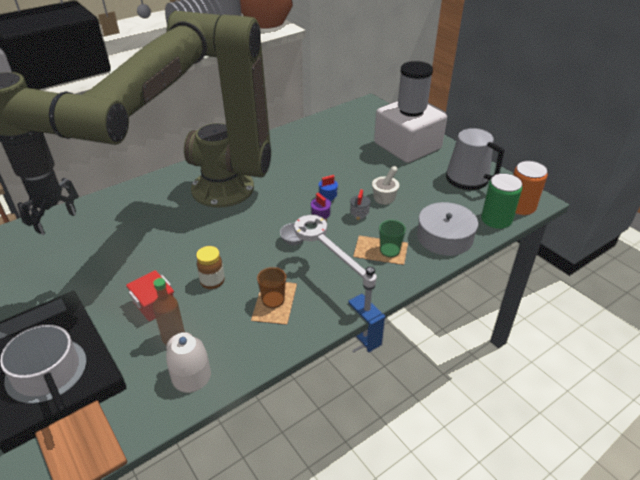

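```bash
cat > m.py <<'E'
from h import *
def red(f,x0,y0,x1,y1):
    h=cv2.cvtColor(f['image'],cv2.COLOR_RGB2HSV); m=((h[...,0]<8)|(h[...,0]>172))&(h[...,1]>150)&(h[...,2]>90)
    z=np.zeros_like(m);z[y0:y1,x0:x1]=1; m=(m&z).astype(np.uint8)
    c=cv2.findContours(m,cv2.RETR_EXTERNAL,cv2.CHAIN_APPROX_NONE)[0]
    return [c_ for c_ in c if cv2.contourArea(c_)>2]
E
python3 - <<'E'
from m import *
t=load('t0');s=load('s0')
for f,b in((t,(180,280,220,312)),(s,(350,185,372,212)),(t,(280,225,335,285)),(s,(290,210,335,245))):
    for c in red(f,*b): print(cv2.minAreaRect(c),cv2.contourArea(c),c.reshape(-1,2).min(0),c.reshape(-1,2).max(0))
    print()
h=cv2.cvtColor(t['image'],cv2.COLOR_RGB2HSV)
print(h[256,290],h[256,306],h[240,306],h[213,214],h[144,303])
def big(f,x0,y0,x1,y1,k,n): 
    return cv2.resize(f['image'][y0:y1,x0:x1,::-1],None,fx=k,fy=k,interpolation=cv2.INTER_CUBIC)
A=big(t,180,130,340,280,5,'')
B=big(t,180,275,230,325,6,'');C=big(s,290,190,370,240,5,'')
cv2.imwrite('pics/z1.png',A[:600])
P=np.zeros((300,710,3),np.uint8);P[:300,:300]=B;P[:250,300:700]=C;cv2.imwrite('pics/z2.png',P)
E
```

```text
((197.17062377929688, 293.7823486328125), (4.664005279541016, 19.198345184326172), 49.398704528808594) 72.0 [189 287] [205 301]

((359.6153564453125, 196.42308044433594), (3.3339741230010986, 13.532013893127441), 11.309932708740234) 24.5 [358 190] [362 203]



[ 27  35 131] [ 70  42 109] [  0   4 192] [ 63 118 123] [143  15  67]
```

View pics/z1.png

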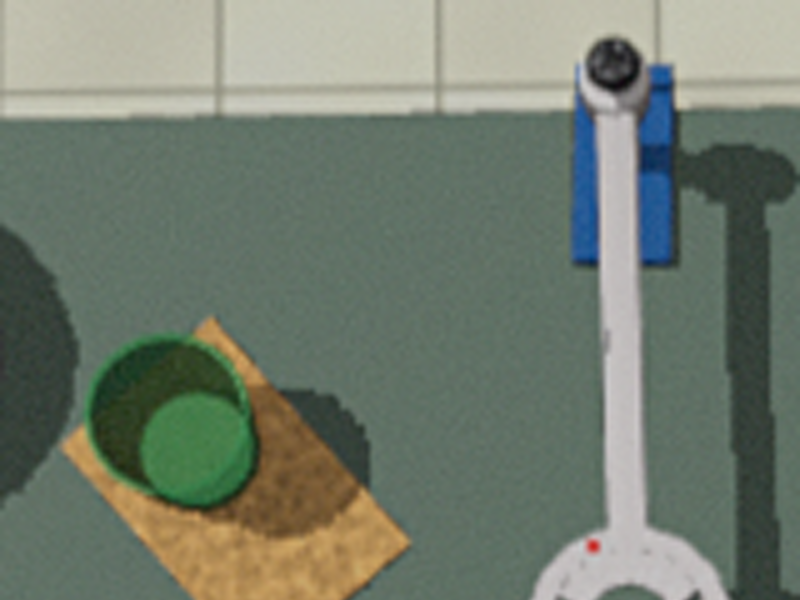

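View pics/z2.png

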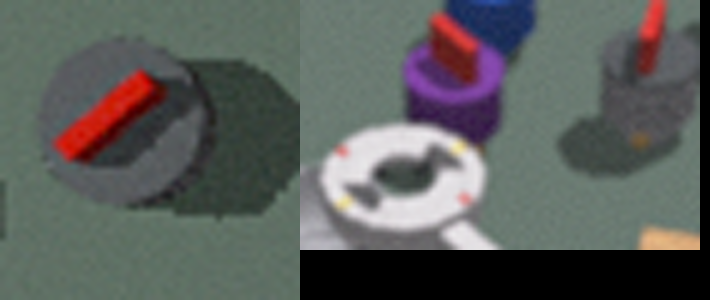

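```bash
cat > m2.py <<'E'
from m import *
def tri(a,b):
    (o1,d1),(o2,d2)=a,b; A=np.c_[d1,-d2]; k=np.linalg.lstsq(A,o2-o1,rcond=None)[0]
    p,q=o1+k[0]*d1,o2+k[1]*d2; return (p+q)/2,np.linalg.norm(p-q)
def ringc(f,x0,y0,x1,y1):
    h=cv2.cvtColor(f['image'],cv2.COLOR_RGB2HSV)[y0:y1,x0:x1]
    m=((h[...,1]<40)&(h[...,2]>150)).astype(np.uint8)
    # dots filled
    m=cv2.morphologyEx(m,cv2.MORPH_CLOSE,np.ones((2,2)))
    m2=cv2.morphologyEx(m,cv2.MORPH_OPEN,np.ones((3,3)))
    return m2,m
E
python3 - <<'E'
from m2 import *
t=load('t0');s=load('s0')
P=onz(t,302.6,142.6,162);print('pivot',P)
G=onz(t,214.2,213.6,96);print('green',G,'dist',np.linalg.norm((G-P)[:2]))
w=cv2.boxPoints(cv2.minAreaRect(red(t,180,280,220,312)[0]));
for c in w: print(onz(t,*c,95))
W=onz(t,197.2+.3,293.8,95);print('wing top',W)
print('tri',tri(ray(t,197.3,293.9),ray(s,359.9,196.7)))
# ring dots
for f,b in((t,(278,228,334,284)),(s,(290,210,335,245))):
    x0,y0,x1,y1=b;h=cv2.cvtColor(f['image'],cv2.COLOR_RGB2HSV)[y0:y1,x0:x1].astype(int)
    for nm,m in(('R',((h[...,0]<8)|(h[...,0]>170))&(h[...,1]>60)&(h[...,2]>130)),('Y',(abs(h[...,0]-25)<8)&(h[...,1]>60)&(h[...,2]>150))):
        n,l,st,ce=cv2.connectedComponentsWithStats(m.astype(np.uint8))
        for i in range(1,n):
            c=ce[i]+[x0,y0]
            print(nm,st[i,4],c.round(1),onz(f,*c,140).round(1))
# ring outer by boundary rays from guess
f=t;h=cv2.cvtColor(f['image'],cv2.COLOR_RGB2HSV)
m=((h[...,1]<45)&(h[...,2]>125)).astype(np.uint8);z=np.zeros_like(m);z[225:285,280:335]=1;m*=z
n,l,st,ce=cv2.connectedComponentsWithStats(m);i=1+np.argmax(st[1:,4]);print(st[i])
c=max(cv2.findContours((l==i).astype(np.uint8),cv2.RETR_EXTERNAL,cv2.CHAIN_APPROX_NONE)[0],key=len).reshape(-1,2)
Q=np.array([onz(f,*p,140)[:2] for p in c]); Q=Q[Q[:,0]<np.median(Q[:,0])+25]
from scipy.optimize import least_squares
r=least_squares(lambda x:np.hypot(*(Q-x[:2]).T)-x[2],[400,20,46],loss='soft_l1');print('ring',r.x,np.linalg.norm(r.x[:2]-P[:2]))
print(np.abs(r.fun).max())
E
```

```text
pivot [746.75692695  37.52879535 162.        ]
green [597.92893691 250.86115717  96.        ] dist 260.1162571233312
[398.66485324 308.83986822  95.        ]
[427.13348717 275.52273551  95.        ]
[418.75655625 268.36318889  95.        ]
[390.34078963 301.67769114  95.        ]
wing top [408.64134177 287.86940109  95.        ]
tri (array([409.28951652, 290.9797701 ,  77.95697891]), np.float64(1.8446876973534714))
R 8 [298.1 238.9] [526.6  51.  140. ]
R 9 [312.7 271.4] [451.3  18.9 140. ]
Y 10 [323.2 254.5] [489.7  -5.6 140. ]
Y 8 [287.1 255.9] [487.9  76.5 140. ]
R 4 [297.5 219.5] [449.6  17.9 140. ]
R 4 [322.5 229.5] [529.5  49.6 140. ]
Y 4 [321.5 219. ] [489.4  75.7 140. ]
Y 3 [298.3 230.3] [491.6  -8.1 140. ]
[ 285  225   42   51 1039]
ring [-800890.37248924 -175876.72658729  820446.03342939] 820711.8328045846
50.93356823455542
```

```bash
cat > go.py <<'E'
import sys
from h import *
# usage: go.py x y z jawyaw_deg (mod 180 nearest)  -> tool-frame linear, angular
def go(x,y,z,a):
    o=manip.get_obs();R=Rotation.from_quat(o['eef_rot'],scalar_first=True)
    p=np.array(o['tool_pos']);cur=R.as_matrix()[:,1]
    ca=np.degrees(np.arctan2(cur[1],cur[0])); d=(a-ca+90)%180-90
    ya=np.radians(ca+d); Y=np.array([np.cos(ya),np.sin(ya),0]);Z=np.array([0,0,-1.]);T=Rotation.from_matrix(np.c_[np.cross(Y,Z),Y,Z])
    print('lin',R.inv().apply(np.array([x,y,z])-p).round(1),'ang',(R.inv()*T).as_rotvec().round(3),'turn ccw',round(d,1))
    print('now',p.round(1),'jaw',ca.round(1),'F',o['wrist_force'].round(1),'tq',o['torque'].round(2),'w',round(o['width']*85.4,1),'q6',o['q'][5].round(2),'t',o['t'])
if __name__=='__main__': go(*map(float,sys.argv[1:5]))
E
python3 go.py 480 -250 330 -35; python3 go.py 500 50 330 0
```

```text
lin [-368.4  203.5 -128.1] ang [ 0.002  0.    -0.618] turn ccw 35.4
now [ 201.1 -565.   201.7] jaw 109.6 F [ 1.2  0.  -0.2] tq [-0.   -0.02 -0.02] w 85.4 q6 -0.33 t 0.1
lin [-487.7  479.4 -127.6] ang [ 1.000e-03  1.000e-03 -1.229e+00] turn ccw 70.4
now [ 201.1 -565.   201.7] jaw 109.6 F [ 1.2  0.  -0.2] tq [-0.   -0.02 -0.02] w 85.4 q6 -0.33 t 0.1
```

Call:
{"name": "servo_tool", "arguments": {
  "series": [
    {"linear": [0,0,-64],"angular": [0,0,0],"jaw": 45},
    {"linear": [0,0,-128],"angular": [0,0,0],"jaw": 45},
    {"linear": [-45,25,-128],"angular": [0,0,-0.1],"jaw": 45},
    {"linear": [-90,50,-128],"angular": [0,0,-0.2],"jaw": 45},
    {"linear": [-135,75,-128],"angular": [0,0,-0.3],"jaw": 45},
    {"linear": [-180,100,-128],"angular": [0,0,-0.4],"jaw": 45},
    {"linear": [-225,125,-128],"angular": [0,0,-0.5],"jaw": 45},
    {"linear": [-270,150,-128],"angular": [0,0,-0.6],"jaw": 45},
    {"linear": [-315,175,-128],"angular": [0,0,-0.618],"jaw": 45},
    {"linear": [-360,200,-128],"angular": [0,0,-0.618],"jaw": 45},
    {"linear": [-368,203,-128],"angular": [0,0,-0.618],"jaw": 45}
  ]
}}

```text
t: 1.2
tool_pos: [481.6, -247.4, 329.0]
eef_rot: [-0.0, -0.463, 0.886, 0.001]
wrist_force: [0.5, -0.8, -0.3]
width: 0.528
```

```bash
python3 go.py 500 50 300 0;python3 go.py 408.6 288 160 40.5
```

```text
lin [-254.6  154.7   29.7] ang [ 0.002  0.002 -0.608] turn ccw 34.8
now [ 481.6 -247.4  329. ] jaw 145.2 F [ 0.5 -0.8 -0.3] tq [-0.09 -0.02  0.03] w 45.1 q6 -0.5 t 1.2
lin [-397.6  365.2  170.5] ang [ 0.002  0.003 -1.315] turn ccw 75.3
now [ 481.6 -247.4  329. ] jaw 145.2 F [ 0.5 -0.8 -0.3] tq [-0.09 -0.02  0.03] w 45.1 q6 -0.5 t 1.2
```

Call:
{"name": "servo_tool", "arguments": {
  "series": [
    {"linear": [-35,32,0],"angular": [0,0,-0.11],"jaw": 45},
    {"linear": [-70,64,0],"angular": [0,0,-0.23],"jaw": 45},
    {"linear": [-105,96,0],"angular": [0,0,-0.35],"jaw": 45},
    {"linear": [-140,128,0],"angular": [0,0,-0.47],"jaw": 45},
    {"linear": [-176,161,0],"angular": [0,0,-0.59],"jaw": 45},
    {"linear": [-212,194,10],"angular": [0,0,-0.71],"jaw": 45},
    {"linear": [-248,227,30],"angular": [0,0,-0.83],"jaw": 45},
    {"linear": [-284,260,60],"angular": [0,0,-0.95],"jaw": 45},
    {"linear": [-320,293,90],"angular": [0,0,-1.07],"jaw": 45},
    {"linear": [-356,326,120],"angular": [0,0,-1.19],"jaw": 45},
    {"linear": [-390,358,150],"angular": [0,0,-1.315],"jaw": 45},
    {"linear": [-398,365,170],"angular": [0,0,-1.315],"jaw": 45}
  ]
}}

```text
t: 2.4
tool_pos: [408.6, 289.6, 161.0]
eef_rot: [-0.002, 0.909, -0.416, -0.001]
wrist_force: [0.7, 0.3, 0.6]
width: 0.529
```

```bash
python3 go.py 408.6 288 79 40.5
python3 - <<'E'
from h import *
t=grab('top','t1');s=grab('scene','s1')
A=cv2.resize(t['image'][235:335,150:280,::-1],None,fx=3,fy=3);B=cv2.resize(s['image'][140:240,310:440,::-1],None,fx=3,fy=3)
cv2.imwrite('pics/z3.png',np.hstack([A,B]))
E
```

```text
lin [ 1.4  1.3 82. ] ang [-0.002  0.003  0.005] turn ccw -0.3
now [408.6 289.6 161. ] jaw -139.2 F [0.7 0.3 0.6] tq [ 0.05 -0.16 -0.05] w 45.1 q6 -0.31 t 2.4
```

View pics/z3.png

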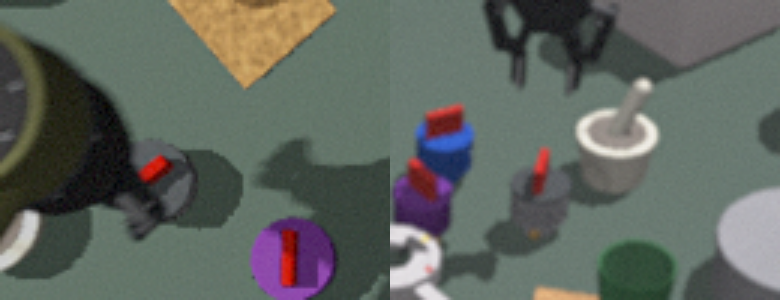

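Run:
```python
from h import *
s=load('s1');t=load('t1')
for P in([408.6,289.6,150],[408.6,288,79]): print((proj(s,P)-[310,140])*3+[390,0],(proj(t,P)-[150,235])*3)
```

```text
[542.29018462 115.01139469] [125.28303761 170.8182932 ]
[538.03906261 169.8178354 ] [146.45267893 178.0279379 ]
```

Run:
```python
from h import *
s=load('s1');t=load('t1')
u=np.array([np.cos(np.radians(40.8)),np.sin(np.radians(40.8)),0])
for z in(150,160,190):
  for k in(-24,-35,24,35):
    P=np.array([408.6,289.6,z])+k*u; print(z,k,((proj(s,P)-[310,140])*3+[390,0]).round(),((proj(t,P)-[150,235])*3).round())
I=s['image'][140:220,320:420,::-1].astype(float)
I=np.clip(I*2,0,255).astype(np.uint8);cv2.imwrite('pics/z4.png',cv2.resize(I,None,fx=6,fy=6,interpolation=cv2.INTER_CUBIC))
```

```text
150 -24 [520. 112.] [146. 195.]
150 -35 [510. 111.] [156. 206.]
150 24 [565. 118.] [105. 147.]
150 35 [575. 119.] [ 95. 136.]
160 -24 [520. 104.] [143. 194.]
160 -35 [510. 103.] [153. 205.]
160 24 [565. 110.] [102. 146.]
160 35 [576. 111.] [ 92. 135.]
190 -24 [521.  80.] [135. 191.]
190 -35 [511.  79.] [145. 203.]
190 24 [567.  86.] [ 92. 142.]
190 35 [578.  87.] [ 83. 130.]
```

View pics/z4.png

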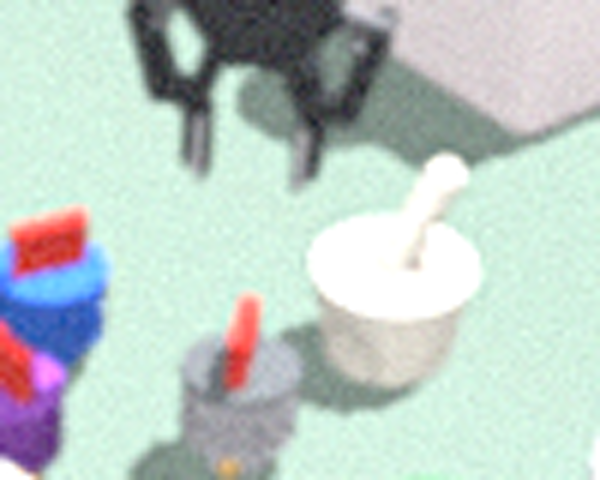

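Run:
```python
from h import *
t=load('t1')
print(manip.get_obs()['tool_pos'])
I=t['image'][255:325,145:235,::-1].astype(float)
I=np.clip(I*2,0,255).astype(np.uint8);cv2.imwrite('pics/z5.png',cv2.resize(I,None,fx=6,fy=6,interpolation=cv2.INTER_CUBIC))
```

```text
[405.77900637 288.70498764 154.29291198]
```

View pics/z5.png

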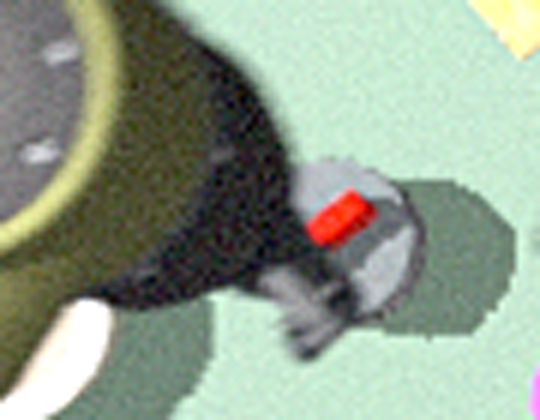

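Run:
```python
from m2 import *
s=load('s1');t=load('t1')
print(tri(ray(t,201.5,304),ray(s,353,169.2)))
for z in (140,160,180): print(onz(s,353,169.2,z),onz(t,201.5,304,z))
print(proj(t,[0,0,0]),proj(s,[0,0,0]))
```

```text
(array([383.38427958, 268.18047824, 177.78317276]), np.float64(14.171139067534604))
[342.55037426 311.83766065 140.        ] [381.96486194 269.44840571 140.        ]
[365.31436378 292.53358522 160.        ] [380.68613102 265.53596304 160.        ]
[388.07835329 273.2295098  180.        ] [379.4074001  261.62352038 180.        ]
[324.31189215 468.32527092] [222.62586575 188.01781918]
```

Call:
{"name": "servo_tool", "arguments": {
  "series": [
    {"linear": [0,0,22],"angular": [0,0,0],"jaw": 45},
    {"linear": [0,-2,42],"angular": [0,0,0],"jaw": 45},
    {"linear": [0,-2,42],"angular": [0,0,0],"jaw": 45},
    {"linear": [0,-2,42],"angular": [0,0,0],"jaw": 45},
    {"linear": [0,-2,42],"angular": [0,0,0],"jaw": 45}
  ]
}}

```text
t: 3.0
tool_pos: [407.7, 290.1, 114.2]
eef_rot: [0.003, 0.909, -0.417, -0.003]
wrist_force: [0.2, -0.0, -0.1]
width: 0.525
```

```bash
python3 go.py 408.6 288 79 40.5
python3 - <<'E'
from h import *
s=grab('scene','s2');t=grab('top','t2')
def z(f,x,y,w,h): return cv2.resize(np.clip(f['image'][y:y+h,x:x+w,::-1].astype(float)*1.8,0,255).astype(np.uint8),None,fx=5,fy=5,interpolation=cv2.INTER_CUBIC)
cv2.imwrite('pics/z6.png',np.hstack([z(s,325,150,75,75),z(t,160,260,75,75)]))
E
python3 go.py 408.6 288 79 40.5
```

```text
lin [ 2.3  0.4 35.2] ang [0.008 0.003 0.003] turn ccw -0.2
now [407.7 290.1 114.2] jaw -139.3 F [ 0.2 -0.  -0.1] tq [ 0.01 -0.01 -0.03] w 44.8 q6 -0.31 t 3.0
lin [ 2.5  0.3 34.9] ang [0.008 0.003 0.003] turn ccw -0.2
now [407.5 290.1 113.9] jaw -139.3 F [1.  0.9 0. ] tq [-0.04 -0.02  0.01] w 45.1 q6 -0.31 t 3.1
```

View pics/z6.png

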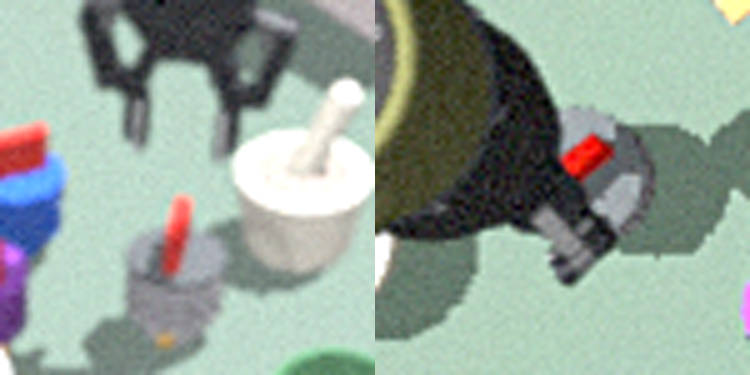

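Run:
```python
from h import *
s=load('s2');t=load('t2')
print(s['position'],s['rotation'].round(3),t['position'],t['rotation'].round(3))
u=np.array([np.cos(np.radians(40.7)),np.sin(np.radians(40.7)),0])
v=np.array([-u[1],u[0],0])
for z in(103,110,130):
  for k in(-22,-35,22,35):
    P=np.array([407.5,290,z])+k*u; print(z,k,((proj(s,P)-[325,150])*5).round(),((proj(t,P)-[160,260])*5+[375,0]).round())
print(((proj(s,[408.6,288,95])-[325,150])*5),((proj(t,[408.6,288,95])-[160,260])*5+[375,0]),((proj(s,[408.6,288,64])-[325,150])*5))
print(((proj(s,[408.6,288,0])-[325,150])*5))
```

```text
[1520.71411863 -687.25618309 1175.11183178] [-0.367  0.81   0.413 -0.194] [ 292.64587361   -3.83459333 1536.99426811] [ 0.056 -0.7    0.711 -0.049]
103 -22 [141. 197.] [585. 206.]
103 -35 [121. 194.] [603. 227.]
103 22 [209. 206.] [524. 135.]
103 35 [229. 208.] [506. 114.]
110 -22 [141. 188.] [582. 205.]
110 -35 [122. 185.] [600. 226.]
110 22 [209. 197.] [521. 133.]
110 35 [229. 199.] [502. 112.]
130 -22 [143. 162.] [573. 202.]
130 -35 [123. 160.] [592. 223.]
130 22 [211. 171.] [511. 129.]
130 35 [231. 174.] [493. 108.]
[172.86076354 213.05182024] [562.216686   169.09388188] [170.68625854 251.54914967]
[166.36048054 328.36551534]
```

Run:
```python
from m2 import *
s=load('s2');t=load('t2')
print(tri(ray(t,199,315.6),ray(s,345.6,167.6)))
print(tri(ray(t,199,315.6),ray(s,343.5,167)))
# other known checks: strainer lug base, slab points: katori, purple wing
print('tips mid scene @z',[onz(s,361,180.3,z).round() for z in(105,115,130)])
for c in red(s,310,190,335,222)+red(t,238,305,262,335): print(cv2.minAreaRect(c)[0])
print(proj(s,[489,35,140]),proj(s,[746.8,37.5,162]),proj(s,[598,251,96]))
```

```text
(array([355.16134841, 269.26616904, 169.78403603]), np.float64(1.3027137798312651))
(array([353.38730279, 265.90090139, 173.20218785]), np.float64(4.851232763160741))
tips mid scene @z [array([369., 326., 105.]), array([380., 317., 115.]), array([396., 302., 130.])]
(320.2500305175781, 199.75001525878906)
(246.0, 320.5)
[310.09204017 224.18073374] [368.82632373 268.23919765] [390.33165359 226.92302689]
```

Call:
{"name": "servo_tool", "arguments": {
  "series": [
    {"linear": [1,0,15],"angular": [0,0,0],"jaw": 45},
    {"linear": [2,0,28],"angular": [0,0,0],"jaw": 45},
    {"linear": [2,0,34],"angular": [0,0,0],"jaw": 45},
    {"linear": [2,0,34],"angular": [0,0,0],"jaw": 45},
    {"linear": [2,0,34],"angular": [0,0,0],"jaw": 45}
  ]
}}

```text
t: 3.6
tool_pos: [408.6, 288.4, 79.7]
eef_rot: [0.003, 0.909, -0.417, -0.003]
wrist_force: [0.6, 0.5, 0.1]
width: 0.523
```

```bash
python3 go.py 408.6 288 79 40.5
python3 - <<'E'
from h import *
s=grab('scene','s3');t=grab('top','t3')
def z(f,x,y,w,h): return cv2.resize(np.clip(f['image'][y:y+h,x:x+w,::-1].astype(float)*1.8,0,255).astype(np.uint8),None,fx=5,fy=5,interpolation=cv2.INTER_CUBIC)
cv2.imwrite('pics/z7.png',np.hstack([z(s,325,150,75,75),z(t,160,260,75,75)]))
E
```

```text
lin [0.3 0.2 0.7] ang [0.008 0.003 0.004] turn ccw -0.2
now [408.6 288.4  79.7] jaw -139.3 F [0.6 0.5 0.1] tq [-0.01 -0.03 -0.01] w 44.7 q6 -0.3 t 3.6
```

View pics/z7.png

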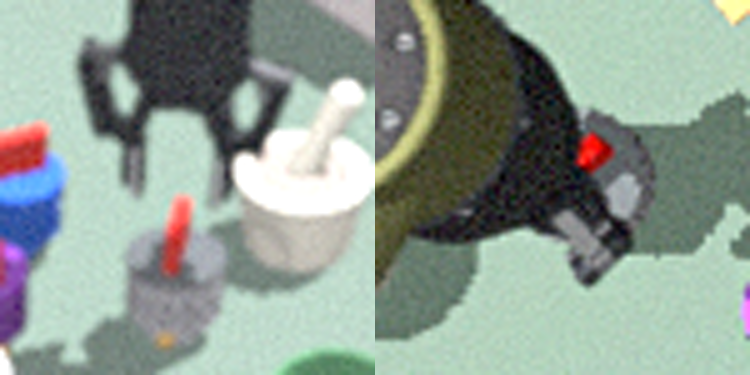

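Run:
```python
from m2 import *
s=load('s0');t=load('t0')
u=np.array([-.335,.941,0])
for z in (191,203,233):
  for k in(-45,0,45): print(z,k,proj(s,np.array([201.1,-565,z])+k*u).round(),proj(t,np.array([201.1,-565,z])+k*u).round())
# top: fingers dark blob
z=lambda f,x,y,w,h:cv2.resize(np.clip(f['image'][y:y+h,x:x+w,::-1].astype(float)*1.8,0,255).astype(np.uint8),None,fx=4,fy=4,interpolation=cv2.INTER_CUBIC)
cv2.imwrite('pics/z8.png',np.hstack([z(s,0,140,90,100),z(t,550,340,90,100)]))
```

```text
191 -45 [ 49. 248.] [615. 377.]
191 0 [ 63. 239.] [594. 384.]
191 45 [ 78. 230.] [574. 392.]
203 -45 [ 47. 245.] [617. 377.]
203 0 [ 62. 236.] [597. 385.]
203 45 [ 76. 227.] [576. 392.]
233 -45 [ 43. 236.] [624. 378.]
233 0 [ 59. 227.] [603. 386.]
233 45 [ 73. 218.] [582. 393.]
```

View pics/z8.png

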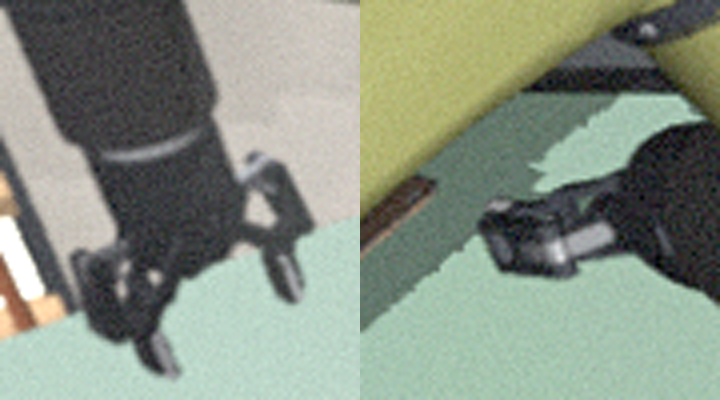

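Call:
{"name": "servo_tool", "arguments": {
  "series": [
    {"linear": [0,0,3],"angular": [0,0,0],"jaw": 45},
    {"linear": [0,0,6],"angular": [0,0,0],"jaw": 45},
    {"linear": [0,0,8],"angular": [0,0,0],"jaw": 45},
    {"linear": [0,0,8],"angular": [0,0,0],"jaw": 45}
  ]
}}

```text
t: 4.1
tool_pos: [408.5, 288.6, 71.9]
eef_rot: [0.003, 0.909, -0.417, -0.003]
wrist_force: [0.3, 0.4, 0.1]
width: 0.528
```

Call:
{"name": "servo_tool", "arguments": {
  "series": [
    {"linear": [0,0,3],"angular": [0,0,0],"jaw": 45},
    {"linear": [0,0,6],"angular": [0,0,0],"jaw": 45},
    {"linear": [0,0,6],"angular": [0,0,0],"jaw": 45}
  ]
}}

```text
t: 4.4
tool_pos: [408.2, 288.3, 65.2]
eef_rot: [0.003, 0.909, -0.417, -0.003]
wrist_force: [-0.3, -0.3, -0.8]
width: 0.53
```

Call:
{"name": "servo_tool", "arguments": {
  "series": [
    {"linear": [0,0,3],"angular": [0,0,0],"jaw": 45},
    {"linear": [0,0,5],"angular": [0,0,0],"jaw": 45},
    {"linear": [0,0,5],"angular": [0,0,0],"jaw": 45}
  ]
}}

```text
t: 4.7
tool_pos: [408.0, 288.1, 59.7]
eef_rot: [0.004, 0.909, -0.417, -0.003]
wrist_force: [0.3, 0.4, 0.1]
width: 0.526
```

```bash
python3 go.py 408.6 288 79 40.5
```

```text
lin [  0.4  -0.3 -19.3] ang [0.009 0.003 0.003] turn ccw -0.2
now [408.  288.1  59.7] jaw -139.3 F [0.3 0.4 0.1] tq [ 0.02 -0.01  0.  ] w 45.0 q6 -0.3 t 4.7
```

Call:
{"name": "servo_tool", "arguments": {
  "series": [
    {"linear": [0,0,3],"angular": [0,0,0],"jaw": 45},
    {"linear": [0,0,6],"angular": [0,0,0],"jaw": 45},
    {"linear": [0,0,6],"angular": [0,0,0],"jaw": 45}
  ]
}}

```text
t: 5.0
tool_pos: [407.6, 287.9, 53.1]
eef_rot: [0.004, 0.909, -0.417, -0.004]
wrist_force: [-0.1, 1.2, 0.4]
width: 0.526
```

```bash
python3 go.py 408.6 288 79 40.5
python3 - <<'E'
from h import *
s=grab('scene','s4');t=grab('top','t4')
def z(f,x,y,w,h): return cv2.resize(np.clip(f['image'][y:y+h,x:x+w,::-1].astype(float)*1.8,0,255).astype(np.uint8),None,fx=5,fy=5,interpolation=cv2.INTER_CUBIC)
cv2.imwrite('pics/z9.png',np.hstack([z(s,325,150,75,75),z(t,160,260,75,75)]))
E
```

```text
lin [  0.4  -0.6 -25.9] ang [0.01  0.003 0.003] turn ccw -0.2
now [407.6 287.9  53.1] jaw -139.3 F [-0.1  1.2  0.4] tq [ 0.01 -0.07  0.02] w 44.9 q6 -0.3 t 5.0
```

View pics/z9.png

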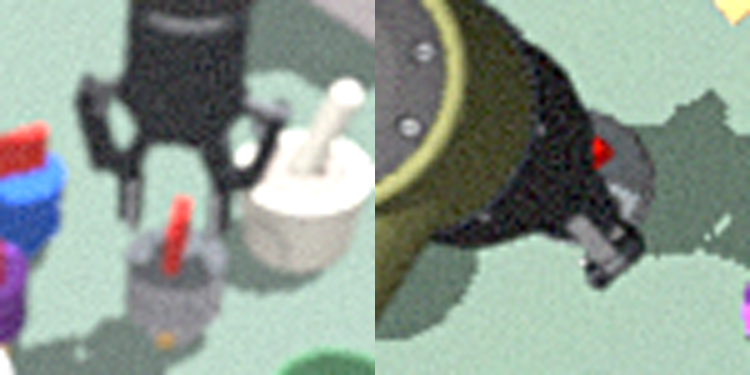

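Call:
{"name": "servo_tool", "arguments": {
  "series": [
    {"linear": [0,0,3],"angular": [0,0,0],"jaw": 45},
    {"linear": [0,0,5],"angular": [0,0,0],"jaw": 45},
    {"linear": [0,0,5],"angular": [0,0,0],"jaw": 30},
    {"linear": [0,0,5],"angular": [0,0,0],"jaw": 20}
  ],
  "grip_force": 30
}}

```text
t: 5.5
tool_pos: [407.8, 288.0, 48.6]
eef_rot: [0.004, 0.909, -0.417, -0.003]
wrist_force: [-0.4, 0.7, 0.2]
width: 0.236
```

Call:
{"name": "servo_tool", "arguments": {
  "series": [
    {"linear": [0,0,0],"angular": [0,0,0],"jaw": 0},
    {"linear": [0,0,0],"angular": [0,0,0],"jaw": 0},
    {"linear": [0,0,0],"angular": [0,0,0],"jaw": 0},
    {"linear": [0,0,0],"angular": [0,0,0],"jaw": 0},
    {"linear": [0,0,0],"angular": [0,0,0],"jaw": 0}
  ],
  "grip_force": 40
}}

```text
t: 6.0
tool_pos: [407.8, 288.0, 48.5]
eef_rot: [0.004, 0.909, -0.417, -0.003]
wrist_force: [-0.0, -0.2, -1.1]
width: 0.108
```

```bash
python3 go.py 408.6 288 79 40.5
```

```text
lin [  0.4  -0.3 -30.5] ang [0.01  0.003 0.004] turn ccw -0.2
now [407.8 288.   48.5] jaw -139.3 F [-0.  -0.2 -1.1] tq [ 0.1  -0.03  0.03] w 9.2 q6 -0.3 t 6.0
```

Call:
{"name": "servo_tool", "arguments": {
  "series": [
    {"linear": [0,0,-25],"angular": [0,0,0],"jaw": 0},
    {"linear": [0,0,-60],"angular": [0,0,0],"jaw": 0},
    {"linear": [0,0,-100],"angular": [0,0,0],"jaw": 0},
    {"linear": [0,0,-140],"angular": [0,0,0],"jaw": 0},
    {"linear": [0,0,-170],"angular": [0,0,0],"jaw": 0},
    {"linear": [0,0,-170],"angular": [0,0,0],"jaw": 0},
    {"linear": [0,0,-170],"angular": [0,0,0],"jaw": 0}
  ],
  "grip_force": 60
}}

```text
t: 6.7
tool_pos: [409.2, 288.9, 218.3]
eef_rot: [0.004, 0.909, -0.417, -0.004]
wrist_force: [-0.2, 0.6, -2.9]
width: 0.099
```

```bash
python3 go.py 488.5 34.8 217 1
```

```text
lin [244.4 105.6   1.4] ang [0.011 0.    0.693] turn ccw -39.7
now [409.2 288.9 218.3] jaw -139.3 F [-0.2  0.6 -2.9] tq [ 0.02 -0.   -0.02] w 8.5 q6 -0.3 t 6.7
```

Call:
{"name": "servo_tool", "arguments": {
  "series": [
    {"linear": [30,13,-5],"angular": [0,0,0.09],"jaw": 0},
    {"linear": [60,26,-5],"angular": [0,0,0.18],"jaw": 0},
    {"linear": [92,40,-5],"angular": [0,0,0.27],"jaw": 0},
    {"linear": [124,54,-5],"angular": [0,0,0.36],"jaw": 0},
    {"linear": [156,68,-5],"angular": [0,0,0.45],"jaw": 0},
    {"linear": [188,82,-5],"angular": [0,0,0.54],"jaw": 0},
    {"linear": [215,93,-5],"angular": [0,0,0.62],"jaw": 0},
    {"linear": [235,102,-5],"angular": [0,0,0.67],"jaw": 0},
    {"linear": [244,106,-5],"angular": [0.01,0,0.693],"jaw": 0},
    {"linear": [244,106,-5],"angular": [0.01,0,0.693],"jaw": 0},
    {"linear": [244,106,-5],"angular": [0.01,0,0.693],"jaw": 0}
  ]
}}

```text
t: 7.8
tool_pos: [487.6, 35.1, 222.5]
eef_rot: [0.001, 0.713, -0.701, -0.001]
wrist_force: [0.9, 0.5, -1.8]
width: 0.097
```

```bash
python3 go.py 488.5 34.8 217 1
python3 - <<'E'
from m2 import *
s=grab('scene','s5');t=grab('top','t5')
h=lambda f:cv2.cvtColor(f['image'],cv2.COLOR_RGB2HSV).astype(int)
O=[489,34.8,170]
for n,f in(('s',s),('t',t)):
    p=proj(f,O).astype(int);print(n,p)
    for c in red(f,p[0]-30,p[1]-50,p[0]+30,p[1]+40): print(' red',cv2.minAreaRect(c),cv2.contourArea(c))
    H=h(f);x0,y0=p-[30,30];S=H[y0:y0+75,x0:x0+60]
    m=((S[...,0]>10)&(S[...,0]<32)&(S[...,1]>90)&(S[...,2]>70)).astype(np.uint8)
    k,l,st,ce=cv2.connectedComponentsWithStats(m)
    for i in range(1,k):
        if st[i,4]>1: print(' yel',st[i,4],(ce[i]+[x0,y0]).round(1))
def z(f,x,y,w,h,k=5): return cv2.resize(np.clip(f['image'][y:y+h,x:x+w,::-1].astype(float)*1.5,0,255).astype(np.uint8),None,fx=k,fy=k,interpolation=cv2.INTER_CUBIC)
cv2.imwrite('pics/z10.png',np.hstack([z(s,270,140,80,110),z(t,265,215,80,110)]))
E
```

```text
lin [ 0.4 -0.9  5.5] ang [0.002 0.    0.001] turn ccw -0.0
now [487.6  35.1 222.5] jaw -179.0 F [ 0.9  0.5 -1.8] tq [ 0.06  0.04 -0.03] w 8.3 q6 -0.47 t 7.8
s [309 216]
 red ((323.0, 200.5), (2.0, 9.0), 0.0) 15.0
 red ((304.8917541503906, 193.88143920898438), (9.848857879638672, 6.802819728851318), 66.03751373291016) 31.0
 red ((327.9324035644531, 179.5946044921875), (7.726752281188965, 11.179131507873535), 80.53767395019531) 56.0
 yel 2 [302.5 215. ]
t [305 253]
 yel 2 [320.5 223. ]
 yel 2 [316.5 226. ]
 yel 2 [319.5 225. ]
 yel 4 [315. 229.]
 yel 2 [318.5 227.5]
 yel 3 [310.3 234.3]
 yel 14 [277.3 238.6]
 yel 2 [281.  235.5]
 yel 3 [307.  235.7]
 yel 2 [288.5 237.5]
 yel 2 [303.5 237. ]
 yel 33 [284.3 243.3]
 yel 20 [277. 246.]
 yel 9 [287.3 255.1]
 yel 10 [323.2 254.5]
```

Run:
```python
from m2 import *
s=load('s5');t=load('t5')
def z(f,x,y,w,h,k=6): return cv2.resize(np.clip(f['image'][y:y+h,x:x+w,::-1].astype(float)*1.5,0,255).astype(np.uint8),None,fx=k,fy=k,interpolation=cv2.INTER_CUBIC)
A=z(s,275,160,75,90)
def dot(P,c):
    p=(proj(s,P)-[275,160]+.5)*6; cv2.circle(A,tuple(int(v) for v in p),2,c,-1)
th=np.linspace(0,2*np.pi,24,endpoint=False)
o=np.array([488.4,35,174.])
for r,h,c in((33,64,(255,255,0)),(32,21.5,(255,0,255)),(16,0,(0,255,0))):
    for a in th: dot(o+[r*np.cos(a),r*np.sin(a),h],c)
for a in th: dot([489+46*np.cos(a),34.8+46*np.sin(a),140],(255,0,0)); 
for a in th: dot([489+20.5*np.cos(a),34.8+20.5*np.sin(a),140],(0,0,255))
B=z(t,265,215,50,90)
cv2.imwrite('pics/z11.png',np.hstack([A,B]))
```

```text
(no output)
```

View pics/z11.png

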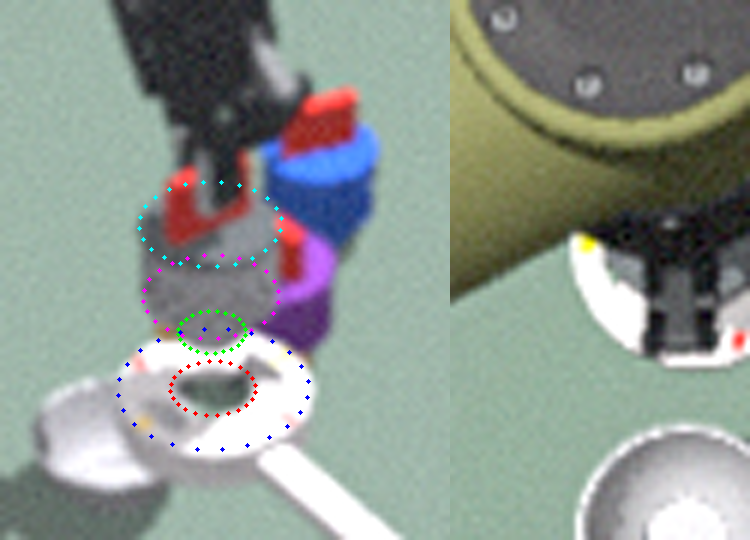

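Call:
{"name": "servo_tool", "arguments": {
  "series": [
    {"linear": [0,-1,12],"angular": [0,0,0],"jaw": 0},
    {"linear": [0,-1.5,25],"angular": [0,0,0],"jaw": 0},
    {"linear": [0,-1.5,34],"angular": [0,0,0],"jaw": 0},
    {"linear": [0,-1.5,37],"angular": [0,0,0],"jaw": 0},
    {"linear": [0,-1.5,40],"angular": [0,0,0],"jaw": 0},
    {"linear": [0,-1.5,40],"angular": [0,0,0],"jaw": 0}
  ]
}}

```text
t: 8.5
tool_pos: [489.1, 35.6, 182.8]
eef_rot: [0.001, 0.714, -0.7, -0.001]
wrist_force: [-0.2, 0.9, -2.0]
width: 0.098
```

```bash
python3 go.py 489 35 167 1
```

```text
lin [ 0.6  0.1 15.8] ang [0.001 0.    0.002] turn ccw -0.1
now [489.1  35.6 182.8] jaw -178.9 F [-0.2  0.9 -2. ] tq [ 0.03  0.03 -0.01] w 8.4 q6 -0.47 t 8.5
```

Nose is entering the hole with no contact force. Continue gently.

Call:
{"name": "servo_tool", "arguments": {
  "series": [
    {"linear": [0.3,0,2],"angular": [0,0,0],"jaw": 0},
    {"linear": [0.3,0,4],"angular": [0,0,0],"jaw": 0},
    {"linear": [0.3,0,6],"angular": [0,0,0],"jaw": 0},
    {"linear": [0.3,0,7],"angular": [0,0,0],"jaw": 0}
  ]
}}

```text
t: 8.9
tool_pos: [489.1, 35.3, 175.6]
eef_rot: [0.001, 0.714, -0.7, -0.001]
wrist_force: [-0.5, -0.5, -2.9]
width: 0.104
```

```bash
python3 go.py 489 35 167 1
```

```text
lin [0.3 0.1 8.6] ang [0.002 0.    0.002] turn ccw -0.1
now [489.1  35.3 175.6] jaw -178.9 F [-0.5 -0.5 -2.9] tq [-0.02  0.04 -0.  ] w 8.8 q6 -0.46 t 8.9
```

Call:
{"name": "servo_tool", "arguments": {
  "series": [
    {"linear": [0,0,2],"angular": [0,0,0],"jaw": 0},
    {"linear": [0,0,4],"angular": [0,0,0],"jaw": 0},
    {"linear": [0,0,6],"angular": [0,0,0],"jaw": 0},
    {"linear": [0,0,7],"angular": [0,0,0],"jaw": 0}
  ]
}}

```text
t: 9.3
tool_pos: [489.0, 35.3, 168.3]
eef_rot: [0.001, 0.714, -0.7, -0.001]
wrist_force: [0.0, -1.0, -2.4]
width: 0.101
```

Call:
{"name": "servo_tool", "arguments": {
  "series": [
    {"linear": [0,0,1],"angular": [0,0,0],"jaw": 0},
    {"linear": [0,0,2],"angular": [0,0,0],"jaw": 0},
    {"linear": [0,0,2],"angular": [0,0,0],"jaw": 0}
  ]
}}

```text
t: 9.6
tool_pos: [489.2, 35.2, 166.8]
eef_rot: [0.0, 0.714, -0.7, -0.0]
wrist_force: [0.4, -0.2, 0.3]
width: 0.102
```

Call:
{"name": "servo_tool", "arguments": {
  "series": [
    {"linear": [0,0,1],"angular": [0,0,0],"jaw": 0},
    {"linear": [0,0,1.5],"angular": [0,0,0],"jaw": 0},
    {"linear": [0,0,1.5],"angular": [0,0,0],"jaw": 0}
  ]
}}

```text
t: 9.9
tool_pos: [489.5, 35.2, 166.6]
eef_rot: [-0.0, 0.714, -0.7, 0.0]
wrist_force: [-0.4, 0.4, 5.6]
width: 0.099
```

```bash
python3 go.py 489 35 167 -67
```

```text
lin [ 0.2  0.5 -0.4] ang [-0.000e+00  1.000e-03  1.188e+00] turn ccw -68.1
now [489.5  35.2 166.6] jaw -178.9 F [-0.4  0.4  5.6] tq [ 0.14  0.86 -0.  ] w 8.5 q6 -0.46 t 9.9
```

Call:
{"name": "servo_tool", "arguments": {
  "series": [
    {"linear": [0,0,0.5],"angular": [0,0,0.12],"jaw": 0},
    {"linear": [0,0,0.5],"angular": [0,0,0.24],"jaw": 0},
    {"linear": [0,0,0.5],"angular": [0,0,0.36],"jaw": 0},
    {"linear": [0,0,0.5],"angular": [0,0,0.48],"jaw": 0},
    {"linear": [0,0,0.5],"angular": [0,0,0.6],"jaw": 0},
    {"linear": [0,0,0.5],"angular": [0,0,0.6],"jaw": 0}
  ]
}}

```text
t: 10.5
tool_pos: [489.6, 34.7, 166.8]
eef_rot: [0.001, -0.474, 0.88, -0.0]
wrist_force: [-1.2, -0.9, 2.5]
width: 0.1
```

```bash
python3 go.py 489.3 35.2 167 -67
```

```text
lin [-0.2  0.5 -0.2] ang [-0.001  0.001  0.587] turn ccw -33.6
now [489.6  34.7 166.8] jaw 146.6 F [-1.2 -0.9  2.5] tq [-0.31  0.56  0.04] w 8.6 q6 -1.07 t 10.5
```

Call:
{"name": "servo_tool", "arguments": {
  "series": [
    {"linear": [0,0.3,0.3],"angular": [0,0,0.12],"jaw": 0},
    {"linear": [0,0.3,0.3],"angular": [0,0,0.24],"jaw": 0},
    {"linear": [0,0.3,0.3],"angular": [0,0,0.36],"jaw": 0},
    {"linear": [0,0.3,0.3],"angular": [0,0,0.46],"jaw": 0},
    {"linear": [0,0.3,0.3],"angular": [0,0,0.52],"jaw": 0},
    {"linear": [0,0.3,0.3],"angular": [0,0,0.52],"jaw": 0}
  ]
}}

```text
t: 11.1
tool_pos: [489.5, 34.9, 166.8]
eef_rot: [0.001, -0.233, 0.972, -0.0]
wrist_force: [-0.5, -0.9, 3.1]
width: 0.097
```

```bash
python3 go.py 489.3 35.2 167 -67
```

```text
lin [ 0.1  0.4 -0.2] ang [-0.001  0.002  0.07 ] turn ccw -4.0
now [489.5  34.9 166.8] jaw 117.0 F [-0.5 -0.9  3.1] tq [-0.09  0.21  0.  ] w 8.3 q6 -1.58 t 11.1
```

Call:
{"name": "servo_tool", "arguments": {
  "series": [
    {"linear": [0,0,0],"angular": [0,0,0.03],"jaw": 0},
    {"linear": [0,0,0],"angular": [0,0,0.06],"jaw": 0},
    {"linear": [0,0,0],"angular": [0,0,0.09],"jaw": 0},
    {"linear": [0,0,0],"angular": [0,0,0.09],"jaw": 0}
  ]
}}

```text
t: 11.5
tool_pos: [489.5, 35.0, 166.8]
eef_rot: [0.001, -0.189, 0.982, -0.0]
wrist_force: [-1.1, -0.8, 2.6]
width: 0.1
```

```bash
python3 go.py 489.3 35.2 167 -67
```

```text
lin [ 0.1  0.3 -0.2] ang [-0.001  0.002 -0.021] turn ccw 1.2
now [489.5  35.  166.8] jaw 111.8 F [-1.1 -0.8  2.6] tq [0.04 0.52 0.01] w 8.5 q6 -1.67 t 11.5
```

Call:
{"name": "servo_tool", "arguments": {
  "series": [
    {"linear": [0,0,0],"angular": [0,0,0.03],"jaw": 0},
    {"linear": [0,0,0],"angular": [0,0,0.06],"jaw": 0},
    {"linear": [0,0,0],"angular": [0,0,0.08],"jaw": 0},
    {"linear": [0,0,0],"angular": [0,0,0.08],"jaw": 0}
  ]
}}

```text
t: 11.9
tool_pos: [489.6, 35.3, 166.8]
eef_rot: [0.001, -0.15, 0.989, -0.0]
wrist_force: [-1.8, 1.0, 2.0]
width: 0.098
```

```bash
python3 go.py 489.3 35.2 167 -67
```

```text
lin [ 0.3  0.  -0.2] ang [-0.     0.002 -0.1  ] turn ccw 5.7
now [489.6  35.3 166.8] jaw 107.3 F [-1.8  1.   2. ] tq [0.38 0.47 0.87] w 8.4 q6 -1.75 t 11.9
```

```bash
cat > arc.py <<'E'
import sys
from h import *
C=np.array([749,37.5]);n=int(sys.argv[1]);tot=float(sys.argv[2]);extra=float(sys.argv[3])
o=manip.get_obs();R=Rotation.from_quat(o['eef_rot'],scalar_first=True);p=o['tool_pos']
for i in range(1,n+1):
    a=np.radians(tot*i/n);c,s=np.cos(-a),np.sin(-a);d=(p[:2]-C);e=C+np.array([c*d[0]-s*d[1],s*d[0]+c*d[1]])
    print(R.inv().apply(np.r_[e-p[:2],0]).round(1).tolist(),round(a+extra,3))
E
python3 arc.py 7 28 0
```

```text
[-5.8, 17.1, 0.0] 0.07
[-12.9, 33.8, 0.0] 0.14
[-21.0, 50.0, 0.0] 0.209
[-30.3, 65.6, 0.0] 0.279
[-40.6, 80.4, 0.1] 0.349
[-52.0, 94.5, 0.1] 0.419
[-64.3, 107.8, 0.1] 0.489
```

Call:
{"name": "servo_tool", "arguments": {
  "series": [
    {"linear": [-5.8,17.1,0],"angular": [0,0,0.07],"jaw": 0},
    {"linear": [-12.9,33.8,0],"angular": [0,0,0.14],"jaw": 0},
    {"linear": [-21,50,0],"angular": [0,0,0.209],"jaw": 0},
    {"linear": [-30.3,65.6,0],"angular": [0,0,0.279],"jaw": 0},
    {"linear": [-40.6,80.4,0],"angular": [0,0,0.349],"jaw": 0},
    {"linear": [-52,94.5,0],"angular": [0,0,0.419],"jaw": 0},
    {"linear": [-64.3,107.8,0],"angular": [0,0,0.489],"jaw": 0},
    {"linear": [-64.3,107.8,0],"angular": [0,0,0.489],"jaw": 0}
  ]
}}

```text
t: 12.7
tool_pos: [519.8, 160.3, 166.7]
eef_rot: [0.002, 0.093, 0.996, 0.002]
wrist_force: [0.3, 4.4, 1.6]
width: 0.101
```

```bash
python3 go.py 489.3 35.2 167 -67; python3 arc.py 6 24 0
python3 - <<'E'
from m2 import *
o=manip.get_obs();p=o['tool_pos'][:2]
for C in([749,37.5],[746.8,37.5]):
    d=p-C;print(np.hypot(*d),np.degrees(np.arctan2(d[1],-d[0])))
s=grab('scene','s6');t=grab('top','t6')
E
```

```text
lin [   6.9 -128.6   -0.8] ang [ 0.003  0.004 -0.587] turn ccw 33.6
now [519.8 160.3 166.7] jaw 79.4 F [0.3 4.4 1.6] tq [ 2.27 -0.23  0.59] w 8.6 q6 -2.42 t 12.7
[-6.1, 17.1, 0.1] 0.07
[-13.3, 33.7, 0.2] 0.14
[-21.7, 49.8, 0.2] 0.209
[-31.2, 65.3, 0.3] 0.279
[-41.8, 80.1, 0.4] 0.349
[-53.3, 94.1, 0.5] 0.419
259.9894058619542 28.17802706706105
258.05223086763885 28.408689345577667
```

Call:
{"name": "servo_tool", "arguments": {
  "series": [
    {"linear": [0,0,0],"angular": [0,0,0],"jaw": 45},
    {"linear": [0,0,0],"angular": [0,0,0],"jaw": 45},
    {"linear": [0,0,0],"angular": [0,0,0],"jaw": 45},
    {"linear": [0,0,0],"angular": [0,0,0],"jaw": 45},
    {"linear": [0,0,-15],"angular": [0,0,0],"jaw": 45},
    {"linear": [0,0,-35],"angular": [0,0,0],"jaw": 45},
    {"linear": [0,0,-55],"angular": [0,0,0],"jaw": 45},
    {"linear": [0,0,-55],"angular": [0,0,0],"jaw": 45},
    {"linear": [0,0,-55],"angular": [0,0,-0.14],"jaw": 45},
    {"linear": [0,0,-55],"angular": [0,0,-0.28],"jaw": 45},
    {"linear": [0,0,-55],"angular": [0,0,-0.42],"jaw": 45},
    {"linear": [0,0,-55],"angular": [0,0,-0.56],"jaw": 45}
  ]
}}

```text
t: 14.0
tool_pos: [519.4, 159.5, 222.2]
eef_rot: [0.002, -0.19, 0.982, 0.002]
wrist_force: [0.5, 0.4, -0.0]
width: 0.528
```

```bash
python3 go.py 519.8 160.3 222 79.4
python3 - <<'E'
from m2 import *
grab('scene','s7');t=grab('top','t7')
# compare positions of arm end etc: red wing blobs in scene
s=load('s7')
for c in red(s,290,150,380,240): print(cv2.minAreaRect(c),cv2.contourArea(c))
print(proj(s,[519.8,160.3,118.5+95]),proj(s,[519.8,160.3,140]))
E
```

```text
lin [-0.6  0.6  0.2] ang [0.004 0.005 0.566] turn ccw -32.5
now [519.4 159.5 222.2] jaw 111.9 F [ 0.5  0.4 -0. ] tq [ 0.02 -0.05  0.06] w 45.1 q6 -1.86 t 14.0
((320.5, 199.0), (12.0, 7.0), 90.0) 59.5
((351.0000305175781, 198.00001525878906), (14.142135620117188, 7.071067810058594), 45.0) 69.0
((327.9622802734375, 179.86793518066406), (7.1427483558654785, 11.813008308410645), 74.05460357666016) 61.5
[351.56983236 193.36793695] [350.66683929 213.50130756]
```

Call:
{"name": "servo_tool", "arguments": {
  "series": [
    {"linear": [0,0,0],"angular": [0,0,-0.14],"jaw": 45},
    {"linear": [0,0,0],"angular": [0,0,-0.28],"jaw": 45},
    {"linear": [0,0,0],"angular": [0,0,-0.42],"jaw": 45},
    {"linear": [0,0,0],"angular": [0,0,-0.56],"jaw": 45},
    {"linear": [0,0,0],"angular": [0,0,-0.7],"jaw": 45},
    {"linear": [0,0,0],"angular": [0,0,-0.84],"jaw": 45},
    {"linear": [0,0,0],"angular": [0,0,-0.98],"jaw": 45},
    {"linear": [0,0,0],"angular": [0,0,-1.12],"jaw": 45},
    {"linear": [0,0,0],"angular": [0,0,-1.26],"jaw": 45},
    {"linear": [0,0,0],"angular": [0,0,-1.4],"jaw": 45},
    {"linear": [0,0,0],"angular": [0,0,-1.54],"jaw": 45},
    {"linear": [0,0,0],"angular": [0,0,-1.68],"jaw": 45}
  ]
}}

```text
t: 15.3
tool_pos: [519.5, 159.4, 222.4]
eef_rot: [-0.003, 0.857, -0.516, 0.001]
wrist_force: [-0.4, -0.7, 0.2]
width: 0.522
```

```bash
python3 go.py 519.8 160.3 222 79.4
```

```text
lin [-0.6 -0.7  0.4] ang [-0.006 -0.001 -0.898] turn ccw 51.5
now [519.5 159.4 222.4] jaw -152.1 F [-0.4 -0.7  0.2] tq [0.   0.05 0.04] w 44.6 q6 -0.18 t 15.3
```

Call:
{"name": "servo_tool", "arguments": {
  "series": [
    {"linear": [-0.6,-0.7,0],"angular": [0,0,-0.14],"jaw": 45},
    {"linear": [-0.6,-0.7,0],"angular": [0,0,-0.28],"jaw": 45},
    {"linear": [-0.6,-0.7,0],"angular": [0,0,-0.42],"jaw": 45},
    {"linear": [-0.6,-0.7,0],"angular": [0,0,-0.56],"jaw": 45},
    {"linear": [-0.6,-0.7,0],"angular": [0,0,-0.7],"jaw": 45},
    {"linear": [-0.6,-0.7,0],"angular": [0,0,-0.84],"jaw": 45},
    {"linear": [-0.6,-0.7,0],"angular": [0,0,-0.898],"jaw": 45},
    {"linear": [-0.6,-0.7,0],"angular": [0,0,-0.898],"jaw": 45},
    {"linear": [-0.6,-0.7,20],"angular": [0,0,-0.898],"jaw": 45},
    {"linear": [-0.6,-0.7,40],"angular": [0,0,-0.898],"jaw": 45},
    {"linear": [-0.6,-0.7,50],"angular": [0,0,-0.898],"jaw": 45},
    {"linear": [-0.6,-0.7,54],"angular": [0,0,-0.898],"jaw": 45}
  ]
}}

```text
t: 16.5
tool_pos: [519.7, 160.2, 167.5]
eef_rot: [-0.002, 0.996, -0.094, 0.001]
wrist_force: [0.1, 0.8, 0.9]
width: 0.528
```

Call:
{"name": "servo_tool", "arguments": {
  "series": [
    {"linear": [0,0,0],"angular": [0,0,0],"jaw": 20},
    {"linear": [0,0,0],"angular": [0,0,0],"jaw": 0},
    {"linear": [0,0,0],"angular": [0,0,0],"jaw": 0},
    {"linear": [0,0,0],"angular": [0,0,0],"jaw": 0},
    {"linear": [0,0,0],"angular": [0,0,0],"jaw": 0}
  ]
}}

```text
t: 17.0
tool_pos: [520.1, 160.3, 168.7]
eef_rot: [-0.002, 0.996, -0.094, 0.002]
wrist_force: [-0.2, -0.0, 3.7]
width: 0.1
```

```bash
python3 go.py 519.8 160.3 167 79.4;  python3 arc.py 6 24 0.05
```

```text
lin [-0.3  0.   1.7] ang [-0.004 -0.004 -0.003] turn ccw 0.1
now [520.1 160.3 168.7] jaw -100.7 F [-0.2 -0.   3.7] tq [-0.23  0.2   0.38] w 8.6 q6 0.71 t 17.0
[6.0, -17.1, 0.1] 0.12
[13.3, -33.7, 0.2] 0.19
[21.6, -49.8, 0.3] 0.259
[31.1, -65.3, 0.4] 0.329
[41.6, -80.0, 0.5] 0.399
[53.1, -94.0, 0.6] 0.469
```

Call:
{"name": "servo_tool", "arguments": {
  "series": [
    {"linear": [6,-17.1,0],"angular": [0,0,0.09],"jaw": 0},
    {"linear": [13.3,-33.7,0],"angular": [0,0,0.17],"jaw": 0},
    {"linear": [21.6,-49.8,0],"angular": [0,0,0.24],"jaw": 0},
    {"linear": [31.1,-65.3,0],"angular": [0,0,0.31],"jaw": 0},
    {"linear": [41.6,-80,0],"angular": [0,0,0.38],"jaw": 0},
    {"linear": [53.1,-94,0],"angular": [0,0,0.45],"jaw": 0},
    {"linear": [53.1,-94,0],"angular": [0,0,0.45],"jaw": 0},
    {"linear": [53.1,-94,0],"angular": [0,0,0.45],"jaw": 0}
  ]
}}

```text
t: 17.8
tool_pos: [590.8, 244.5, 168.9]
eef_rot: [-0.004, 0.95, -0.313, 0.002]
wrist_force: [4.3, 3.1, -0.8]
width: 0.1
```

```bash
python3 go.py 597.9 250.9 167.5 52;  python3 arc.py 1 2.5 0.0
python3 - <<'E'
from m2 import *
p=manip.get_obs()['tool_pos'][:2]
for C in([749,37.5],[746.8,37.5]):
    d=p-C;print(np.hypot(*d),np.degrees(np.arctan2(d[1],-d[0])))
s=load('s0');t=load('t0');h=cv2.cvtColor(s['image'],cv2.COLOR_RGB2HSV)
def gre(f,x0,y0,x1,y1):
    h=cv2.cvtColor(f['image'],cv2.COLOR_RGB2HSV);m=((h[...,0]>52)&(h[...,0]<72)&(h[...,1]>110)).astype(np.uint8)
    z=np.zeros_like(m);z[y0:y1,x0:x1]=1;m*=z
    return max(cv2.findContours(m,cv2.RETR_EXTERNAL,cv2.CHAIN_APPROX_NONE)[0],key=cv2.contourArea).reshape(-1,2)
for f,b in((t,(190,190,240,240)),(s,(370,210,415,265))):
    c=gre(f,*b);print(c.min(0),c.max(0))
    for z in(96,): 
        for u,v in((c[:,0].min(),c[c[:,0].argmin(),1]),(c[:,0].max()+1,c[c[:,0].argmax(),1])): print(u,v,onz(f,u,v,z).round(1))
# predicted rim extents
for f in(t,s):
    P=np.array([proj(f,[597.9+40*np.cos(a),250.9+40*np.sin(a),96]) for a in np.linspace(0,6.28,60)]);print(P.min(0).round(1),P.max(0).round(1))
E
```

```text
lin [ 1.9 -9.3  1.5] ang [-0.009 -0.002  0.027] turn ccw -1.5
now [590.8 244.5 168.9] jaw -126.5 F [ 4.3  3.1 -0.8] tq [ 1.22 -1.37  0.63] w 8.5 q6 0.23 t 17.8
[3.4, -10.8, 0.1] 0.044
260.5533342616331 52.62073157422594
259.22363483701724 53.007135328421334
[207 207] [230 231]
207 226 [568.3 267.6  96. ]
231 224 [572.2 211.   96. ]
[393 250] [395 254]
393 254 [692.2 177.   96. ]
396 250 [684.7 195.2  96. ]
[197.2 197.1] [231.1 230.2]
[376.8 218.5] [403.8 235.6]
```

Call:
{"name": "servo_tool", "arguments": {
  "series": [
    {"linear": [1.4,-4.5,0],"angular": [0,0,0.018],"jaw": 0},
    {"linear": [2.8,-9.1,0],"angular": [0,0,0.037],"jaw": 0},
    {"linear": [2.8,-9.1,0],"angular": [0,0,0.037],"jaw": 0},
    {"linear": [2.8,-9.1,0],"angular": [0,0,0.037],"jaw": 0}
  ]
}}

```text
t: 18.2
tool_pos: [598.8, 250.6, 168.8]
eef_rot: [-0.004, 0.944, -0.33, 0.002]
wrist_force: [2.0, 1.5, -0.6]
width: 0.1
```

```bash
python3 go.py 597.9 250.9 167.5 52
```

```text
lin [-0.9  0.4  1.3] ang [-0.01  -0.001 -0.01 ] turn ccw 0.6
now [598.8 250.6 168.8] jaw -128.6 F [ 2.   1.5 -0.6] tq [ 0.41 -0.78  0.57] w 8.5 q6 0.19 t 18.2
```

Call:
{"name": "servo_tool", "arguments": {
  "series": [
    {"linear": [0,0,0],"angular": [0,0,0],"jaw": 0},
    {"linear": [0,0,0],"angular": [0,0,0],"jaw": 15},
    {"linear": [0,0,0],"angular": [0,0,0],"jaw": 30},
    {"linear": [0,0,0],"angular": [0,0,0],"jaw": 45},
    {"linear": [0,0,0],"angular": [0,0,0],"jaw": 45},
    {"linear": [0,0,0],"angular": [0,0,0],"jaw": 45},
    {"linear": [0,0,-15],"angular": [0,0,0],"jaw": 45},
    {"linear": [0,0,-40],"angular": [0,0,0],"jaw": 45},
    {"linear": [0,0,-75],"angular": [0,0,0],"jaw": 45},
    {"linear": [0,0,-110],"angular": [0,0,0],"jaw": 45},
    {"linear": [0,0,-130],"angular": [0,0,0],"jaw": 45}
  ]
}}

```text
t: 19.3
tool_pos: [598.4, 249.4, 304.0]
eef_rot: [-0.006, 0.944, -0.33, 0.004]
wrist_force: [1.0, 0.7, 0.0]
width: 0.528
```

```bash
python3 go.py 430 -100 310 20
```

```text
lin [ 86.3 378.  -11.1] ang [-0.015  0.     0.548] turn ccw -31.4
now [598.4 249.4 304. ] jaw -128.6 F [1.  0.7 0. ] tq [-0.03  0.02 -0.02] w 45.1 q6 0.19 t 19.3
```

Call:
{"name": "servo_tool", "arguments": {
  "series": [
    {"linear": [10,42,-5],"angular": [0,0,0.05],"jaw": 45},
    {"linear": [20,84,-10],"angular": [0,0,0.1],"jaw": 45},
    {"linear": [29,126,-10],"angular": [0,0,0.15],"jaw": 45},
    {"linear": [38,168,-10],"angular": [0,0,0.2],"jaw": 45},
    {"linear": [48,210,-10],"angular": [0,0,0.25],"jaw": 45},
    {"linear": [58,252,-10],"angular": [0,0,0.3],"jaw": 45},
    {"linear": [67,294,-10],"angular": [0,0,0.35],"jaw": 45},
    {"linear": [77,336,-10],"angular": [0,0,0.4],"jaw": 45},
    {"linear": [86,378,-10],"angular": [0,0,0.45],"jaw": 45},
    {"linear": [86,378,-10],"angular": [0,0,0.45],"jaw": 45}
  ]
}}

```text
t: 20.3
tool_pos: [428.0, -103.3, 311.9]
eef_rot: [-0.008, 0.845, -0.535, 0.005]
wrist_force: [0.4, -1.1, 0.7]
width: 0.531
```

```bash
cat > fin.py <<'E'
from m2 import *
import sys
s=grab('scene','s9');t=grab('top','t9')
p=proj(t,[598,251,213.5]).astype(int);q=proj(s,[598,251,213.5]).astype(int);print(p,q)
for f,c0,n in((t,p,'t'),(s,q,'s')):
    for c in red(f,c0[0]-35,c0[1]-30,c0[0]+35,c0[1]+40):
        r=cv2.minAreaRect(c);a=cv2.contourArea(c);print(n,np.round(r[0],1),np.round(r[1],1),a,onz(f,*r[0],213.5).round(1),onz(f,*r[0],140).round(1))
        if a>25:
            B=[onz(f,*x,213.5) for x in cv2.boxPoints(r)]; 
            e=[B[1]-B[0],B[2]-B[1]];e=max(e,key=np.linalg.norm);print('  wing yaw',np.degrees(np.arctan2(e[1],e[0])).round(1),np.linalg.norm(e).round(1))
# dots
for f,c0,n in((t,proj(t,[598,251,140]),'t'),(s,proj(s,[598,251,140]),'s')):
    x0,y0=(c0-30).astype(int);h=cv2.cvtColor(f['image'],cv2.COLOR_RGB2HSV)[y0:y0+60,x0:x0+60].astype(int)
    for nm,m in(('R',((h[...,0]<8)|(h[...,0]>170))&(h[...,1]>60)&(h[...,2]>130)),('Y',(abs(h[...,0]-25)<8)&(h[...,1]>60)&(h[...,2]>150))):
        k,l,st,ce=cv2.connectedComponentsWithStats(m.astype(np.uint8))
        for i in range(1,k):
            if 2<st[i,4]<25: c=ce[i]+[x0,y0];print(n,nm,st[i,4],c.round(1),onz(f,*c,140).round(1))
# dark lid: grey mask circle
d=cv2.absdiff(load('t0')['image'],t['image']).max(2);
for nm,(u,v) in dict(amber=(383,227),dabba=(138,195),katori=(304,304),purple=(247,321),mortar=(144,307),blue=(212,352),mat=(240,250),green_body=(205,200)).items(): print(nm,d[v-8:v+8,u-8:u+8].mean().round(1))
E
python3 fin.py
```

```text
[204 202] [393 195]
t [205.1 203.6] [ 4.7 19.7] 77.0 [595.6 250.  213.5] [612.4 264.1 140. ]
  wing yaw -32.9 43.0
s [393.5 200.5] [15.  3.] 29.5 [616.4 233.7 213.5] [547.3 304.1 140. ]
  wing yaw -42.0 70.3
t R 8 [220.9 194.9] [632.4 228.1 140. ]
t R 7 [201.  224.7] [563.1 273.  140. ]
t Y 6 [221.8 223.8] [564.4 225.4 140. ]
s R 3 [393.7 225.3] [635.9 225.2 140. ]
amber 70.0
dabba 7.9
katori 82.7
purple 87.4
mortar 8.1
blue 8.8
mat 47.2
green_body 65.3
```

Run:
```python
from m2 import *
s=load('s9');t=load('t9');s0=load('s0')
print('wing tri',tri(ray(t,205.1,203.6),ray(s,393.5,200.5)))
d=cv2.absdiff(cv2.blur(s0['image'],(3,3)),cv2.blur(s['image'],(3,3))).max(2)
for nm,P in dict(amber_s=(271,285),katori=(290,233),green=(391,245),dabba=(448,232),purple=(320,208),blue=(330,188),mortar=(385,190),jar=(208,268),matg=(375,250),red=(150,295),bottle=(170,320),pig=(188,365)).items():
    u,v=P;print(nm,d[v-6:v+7,u-6:u+7].mean().round(1))
print(manip.get_obs()['wrist_force'])
```

```text
wing tri (array([599.19745524, 252.71949441, 194.86651243]), np.float64(2.166289995976677))
amber_s 1.5
katori 6.5
green 16.0
dabba 0.9
purple 2.6
blue 1.3
mortar 2.7
jar 1.9
matg 70.0
red 67.9
bottle 3.7
pig 1.0
[ 1.00946577  0.18598913 -1.02169585]
```

Run:
```python
from m2 import *
for n,b in(('s',(120,260,180,325)),('t',(470,275,530,330))):
    for k in(0,9):
        f=load(n+str(k));c=max(red(f,*b),key=cv2.contourArea,default=None);print(n,k,None if c is None else (np.round(cv2.minAreaRect(c),1) if 0 else cv2.minAreaRect(c)),cv2.boundingRect(c))
for k in(0,9):
    im=load('s%d'%k)['image'];print(im[289:302:4,140:165:6].tolist())
# green tumbler in scene: mask bbox and mat mask bbox
for k in(0,9):
    h=cv2.cvtColor(load('s%d'%k)['image'],cv2.COLOR_RGB2HSV)[:,:]
    m=((h[...,0]>55)&(h[...,0]<80)&(h[...,1]>100)).astype(np.uint8);m[:,:370]=0;m[:,415:]=0;m[:205]=0;m[270:]=0
    o=((h[...,0]>8)&(h[...,0]<22)&(h[...,1]>80)).astype(np.uint8);o[:,:345]=0;o[:,415:]=0;o[:225]=0;o[275:]=0
    print(k,cv2.boundingRect(m),cv2.boundingRect(o))
```

```text
s 0 ((147.30003356933594, 289.10003662109375), (27.280029296875, 33.541019439697266), 63.43495178222656) (127, 271, 33, 35)
s 9 ((144.30001831054688, 283.60003662109375), (14.758048057556152, 33.093807220458984), 63.43495178222656) (127, 271, 33, 25)
t 0 ((501.115478515625, 303.423095703125), (46.76109313964844, 44.77653884887695), 82.87498474121094) (477, 280, 50, 47)
t 9 ((503.803466796875, 303.14141845703125), (45.59196853637695, 41.107513427734375), 85.2363510131836) (482, 280, 45, 47)
[[[211, 70, 67], [215, 76, 71], [214, 75, 70], [67, 86, 64], [97, 66, 46]], [[210, 71, 63], [210, 71, 64], [212, 74, 68], [98, 62, 53], [99, 62, 50]], [[213, 76, 67], [210, 73, 68], [213, 77, 70], [106, 59, 49], [89, 66, 52]], [[183, 70, 62], [212, 76, 72], [185, 71, 69], [102, 72, 53], [106, 73, 56]]]
[[[129, 59, 54], [129, 58, 53], [129, 60, 56], [63, 85, 61], [84, 63, 44]], [[129, 60, 55], [132, 63, 60], [126, 55, 50], [84, 58, 48], [86, 58, 43]], [[131, 63, 58], [128, 60, 55], [124, 57, 51], [92, 62, 49], [87, 61, 54]], [[176, 66, 64], [205, 76, 70], [187, 71, 69], [97, 68, 56], [107, 71, 54]]]
0 (380, 223, 24, 33) (354, 236, 54, 29)
9 (380, 231, 24, 25) (354, 236, 54, 29)
```

```bash
python3 -c "
from workcell import manip
print(manip.get_obs()['t'],manip.sign_off())"
```

```text
the job is handed in; nothing more can be done
20.4 None
```

The strainer is seated in the ring, locked against its stop and left over the green tumbler. I handed the job in at about 20.4 s with the gripper clear of everything.

**What I did:** I pushed the strainer into the ring until it met resistance at the expected height, then turned it clockwise until the stop pushed back. I swung the arm about 55° toward the green tumbler. Halfway through I let go and re-gripped half a turn round, because the last joint would otherwise have reached its range limit. Wrist forces reported after each move stayed below about 6 N.

**Last checks:**
- **Lock:** the wing and the line between the red dots both lie at −32.9°, as they should at the stop.
- **Centring:** the ring centre is at (597.8, 250.5) mm and the green tumbler at (597.9, 250.9) mm, so they are about 0.5 mm apart. The wing's own midpoint came out 2–3 mm off, which is within how well I could measure it.
- **Seating:** the wing's middle measures 195 mm high; 197.5 mm was expected.
- **Other objects:** the green tumbler and its mat show the same outlines as before. The other listed things look unmoved, although the arm or its shadow covers some of them in one view. The red container looked darker, which I put down to the arm's shadow.

**Disagreements:**
- **Gripper height:** the fingertips were about 30 mm higher than the reported tool position and given tip length imply. I found this in the images and by lowering in small steps without contact, and worked from the measured offset.
- **Turn angle:** the gripper turned about 74° before the stop, against the 68° given. I took the difference as play in the grip and slots.

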